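Hold a mirror blank up to the inspection lamp

ROBOT

A 7-joint arm with a two-finger parallel gripper is mounted at the origin on the work surface. World frame = base frame: x ahead of the robot, y to its left, z up, the work surface at z = 0. Lengths are in m, angles in rad, forces in N, time in s.
With the tool pointing down it reaches from about 0.4 to 0.85 m from the base axis. Payload 10.4 kg.
Tool frame: the origin (TCP) lies at the very end of the fingers, on their centre line; the grasp point (between the pads) lies 19 mm behind it; z points along the fingers, y is the direction in which the jaws open and shut (so a half turn about z gives the same grasp; the last joint's range is limited). The gripper opens to 87 mm and grips with 3 to 60 N. Pads are 19 mm wide; open, the fingers measure 117 mm over their backs; the gripper's body (75 mm by 190 mm) begins 51 mm behind the grasp point.
Start: joints at [1.255, 0.332, -0.065, 1.46, 0.022, 1.35, -0.088], TCP at [0.18, -0.598, 0.192] pointing down, gripper open.
Joint ranges: [-2.6, 2.6], [-0.5, 2.12], [-1.47, 1.34], [0.16, 2.42], [-1.27, 4.41], [0.06, 2.06], [-2.6, 2.6]. Speed limits (rad/s): [2.22, 2.22, 2.79, 2.79, 3.14, 3.14, 3.14].

INTERFACE

Orientations are given as a unit quaternion [x, y, z, w].
In Python, from bench import r, eyes, job gives the robot as it stands. The module is installed in compiled form; this text tells all that it offers.
- The arm moves only by the tool play_rows, never from a script. Its argument "motion" is a list of rows, each a list of 7 numbers: the shift along the tool's x, y, z as a fraction of full scale, then the turn, a rotation vector about the tool's x, y, z as a fraction of full scale, then the opening in per cent of the stroke, from 0 (shut) to 100 (fully open). A call has 1 to 5 rows; each row is the pose to reach, as a shift and turn from the pose commanded when the call began, along the tool's axes at that moment; what a row does not reach only later rows make up. Full scale, the value 1, is 0.2 m for a shift and 90 degrees for a turn. A row lasts 1/8 s, in which the tool goes at most 62.5 mm and 10.7 degrees, less where a joint would pass 70% of its speed; a pose out of reach is approached as far as the arm can. A call with a number of a shift or a turn outside -1 to 1 is refused whole. A call with a gripper value outside its range is refused whole. The fingers move at their own pace and stop on an object; "squeeze" is the grip in N (left out, the last holds). Time passes only in rows, so rows that repeat a pose let the fingers close. It gives the time, the measured TCP pose, the force and the opening at its end, in the units of the state.
- r.read_state(): the state, without advancing time (a new reading comes with each control period).
- eyes.camera(name): name is "scene" or "top" or "wrist"; returns a dict with "image" (480x640x3 uint8, red, green, blue), "mtx" (3x3 intrinsics, pixels), "R" (3x3) and "t" (3): a world point X has camera coordinates R X + t. Camera axes: x right, y down, z forward; pixel columns grow to the right and rows downward; lengths in m; the calibration is good to about 2 mm. The wrist camera is an equidistant fisheye: a pixel r from the principal point sees the ray r / f radians off the axis. A picture is of the moment at which its call begins. There is no depth.
- job.close_job(): hands the job in, once; it reports no verdict.
Trained networks look in a picture, given as the dict that the camera call returned (one of the last four; its "shot" number tells which), for a name from the list of things; names that differ only in an ending like _2 or _b are one class to them, and where a whole thing is asked for, a point or a joint stands for the part that bears it (a point fixed in the world has none). Each returns a list of dicts, best first, with "p" (0 to 1); they miss things now and then, are a little off and sometimes report something else, mostly with a low value. They report only what shows in the picture. A call takes as long as a camera call.
- eyes.regions_of(picture, label): "region" (480x640 bool, what is visible of it) and "xy" ([column, row] in pixels, amid what is visible of it).
- eyes.landmark_of(picture, label): "xy" ([column, row] in pixels: a listed point, or the origin of a listed thing).
The state is a dict: "time": time; "joint_positions": joint angles; "joint_vel": joint speeds; "joint_torque": joint torques, N m; "ee_pos": TCP position; "eef_rot": TCP orientation; "ft_force": force on the tool from outside, world axes, zero at the start; "torque": the same for the moment, N m; "width": finger opening in m.
Only numpy, scipy, OpenCV 4.12 (cv2) and the standard library are available. Lean on these libraries where they do the work, as an engineer would, in place of code of your own. Each camera call takes 0.05 s, during which the arm holds its last target. There are 200 camera calls.

TASK

Draw the round mirror blank up out of its slot in the rack, turn it and hold it up in front of the inspection lamp's sloping light panel: parallel to the panel, centred on it and about 75 mm off its face, without touching the lamp. Finish while still holding it there, still and in the gripper alone. Leave the other two plates standing in the rack and do not disturb the other things on the bench.

Things in the scene. Friction and masses are not known exactly. Their poses are not given: they have to be found in the camera images.
- rack: Black plastic rack fixed to the bench, 118 x 204 mm, 45 mm high. Origin: centre of its underside. Three upright slots at y = -70, 0, +70 mm of its frame, each along the rack's x (106 mm long), 11 mm wide, floor 10 mm and wall tops 45 mm above the bench. Each holds one bare-metal plate on edge, open above; which plate is in which slot varies.
- disc: The round mirror blank: bare-metal disc, 100 mm diameter, 8 mm thick, about 0.15 kg, standing on its rim in a rack slot, its top 110 mm above the bench. Origin: the disc's centre. Its y axis is normal to the flat faces (both alike); at the start z is up and y is along the rack's y.
- square_plate: Bare-metal square plate, 90 x 8 x 90 mm, standing in another slot (top 100 mm above the bench). Origin at its centre, y normal to its faces. Stays where it is.
- narrow_plate: Bare-metal narrow upright plate, 50 x 8 x 110 mm, standing in another slot (top 120 mm above the bench). Origin at its centre, y normal to its faces. Stays where it is.
- lamp: Stand of the inspection lamp, fixed to the bench: grey base 130 x 140 x 16 mm with struts to the sloping panel. Origin: centre of the base's underside.
- panel: The lamp's sloping panel, fixed: white pane 128 mm square in a black frame 150 mm square, 18 mm thick. Origin: middle of the pane's face, 90 mm above the bench. z axis: normal out of the face, 50 degrees from vertical, leaning away from the robot (some yaw). x axis: straight down the slope, away from the robot; y is level. The frame's top edge is 147 mm above the bench.
- objective: Brass lens barrel, 40 mm wide, 55 mm tall, standing between the rack and the lamp. A bystander; origin at or near its underside or middle.
- petri: Shallow glass dish, 90 mm wide, 18 mm high. A bystander; origin at or near its underside or middle.
- bottle: White dispenser bottle, 44 mm wide, 120 mm tall. A bystander; origin at or near its underside or middle.
- jar: Amber jar with black cap, 56 mm wide, 70 mm tall. A bystander; origin at or near its underside or middle.
- screwdriver: Screwdriver lying on the bench. A bystander; origin at or near its underside or middle.
- brush: Brush lying on the bench. A bystander; origin at or near its underside or middle.
- slide_box: Wooden box 80 x 100 x 35 mm. A bystander; origin at or near its underside or middle.
- eyepiece: Black eyepiece, 42 mm wide, 62 mm tall, standing. A bystander; origin at or near its underside or middle.

How it is judged:
On the way:
1. the disc is held in the gripper, drawn up clear of the rack (contact force between the fingers and disc above 1 N and z of disc in the frame of rack above 0.1 m and contact force between disc and rack below 0.1 N), for 0.2 s.
At the end, for the whole second after the job is handed in: Only the fingers carry the disc, still, over 100 mm up, touching no lamp, rack or plate; its centre 40-120 mm off the panel face and within 40 mm of its middle each way, faces parallel within 0.2 rad; other plates moved under 15 mm, bystanders under 30 mm (contact force between the fingers and disc above 1 N and contact force between disc and rack below 0.1 N and contact force between disc and lamp below 0.1 N and contact force between disc and square_plate below 0.1 N and contact force between disc and narrow_plate below 0.1 N and height (world z) of disc above 0.1 m and x of disc in the frame of panel between -0.04 and 0.04 m and y of disc in the frame of panel between -0.04 and 0.04 m and z of disc in the frame of panel between 0.04 and 0.12 m and angle between the y axis of disc and the z axis of panel, either way round below 0.2 rad and linear speed of disc below 0.03 m/s and angular speed of disc below 0.3 rad/s and distance of each of square_plate, narrow_plate from where it was at the start of the episode below 0.015 m and distance of each of objective, petri, bottle, jar, screwdriver, brush, slide_box, eyepiece from where it was at the start of the episode below 0.03 m); the arm keeps its last pose, push and grip.
It fails at once if the disc or the arm strikes the lamp (contact force between disc and lamp above 2 N or contact force between any of the arm, the fingers and lamp above 5 N).
It fails at once if another plate is pulled out or knocked (distance of any of square_plate, narrow_plate from where it was at the start of the episode above 0.03 m).
It fails at once if a bystander is knocked away (distance of any of objective, petri, bottle, jar, screwdriver, brush, slide_box, eyepiece from where it was at the start of the episode above 0.05 m).
It also fails if it takes over 34 s, if anything falls off the work surface, if the arm or the gripper's body presses on something with over 40 N, if the wrist force passes 120 N, or if a joint passes its speed limit or range.

## Working session

There is one attempt and no reset: what is moved stays moved. The work goes in short steps, Python scripts to look and compute and a tool call to move; the robot and the scene stay as the last step left them, time stands still between calls to the robot, and variables do not carry over. Pictures are saved under pics/ and viewed, about 8 in all and at most 12, crops included, and the job is handed in when it is done.

Besides the shell and the picture viewer there is one more tool, called after ">>>" as name(argument=value, ...) on one line, values as JSON. play_rows: Moves the arm, as the interface text tells. Shift numbers are shares of 0.2 m and turn numbers shares of 90 degrees, none past 1 either way. Its arguments: {"type":"object","properties":{"motion":{"type":"array","items":{"type":"array","items":{"type":"number"}}},"squeeze":{"type":"number"}},"required":["motion"]}

```bash
mkdir -p pics; cat > h.py <<'E'
import numpy as np, cv2
from bench import r, eyes, job
from scipy.spatial.transform import Rotation as Ro
def proj(c,X):
    X=np.atleast_2d(X); p=(np.array(c["R"])@X.T).T+np.array(c["t"]).ravel(); q=(np.array(c["mtx"])@p.T).T
    return q[:,:2]/q[:,2:]
def ray(c,xy):
    R=np.array(c["R"]);t=np.array(c["t"]).ravel()
    d=R.T@np.linalg.inv(c["mtx"])@np.array([xy[0],xy[1],1.]); return -R.T@t,d
def onz(c,xy,z):
    o,d=ray(c,xy); return o+d*(z-o[2])/d[2]
def tri(cs,xys):
    A=np.zeros((3,3));b=np.zeros(3)
    for c,xy in zip(cs,xys):
        o,d=ray(c,xy);d=d/np.linalg.norm(d);P=np.eye(3)-np.outer(d,d);A+=P;b+=P@o
    X=np.linalg.solve(A,b); return X
def save(n,im): cv2.imwrite(f"pics/{n}.png",im[:,:,::-1])
E
python3 - <<'E'
from h import *
s=r.read_state();print({k:np.round(v,3) for k,v in s.items()})
a=eyes.camera("scene");b=eyes.camera("top");save("scene",a["image"]);save("top",b["image"])
for c in(a,b):print(np.round(c["mtx"],1).tolist(),np.round(c["R"],3).tolist(),np.round(c["t"],3))
for n in "rack disc square_plate narrow_plate lamp panel objective petri bottle jar screwdriver brush slide_box eyepiece".split():
    o=[]
    for c in(a,b):
        l=eyes.landmark_of(c,n); o.append([(np.round(x["xy"]).tolist(),round(x["p"],2)) for x in l[:2]])
    X=tri([a,b],[eyes_[0][0] for eyes_ in o]) if all(o) else None
    print(n,o,None if X is None else X.round(3))
E
```

```text
{'time': np.float64(0.0), 'joint_positions': array([ 1.255,  0.333, -0.065,  1.461,  0.022,  1.35 , -0.088]), 'joint_vel': array([-0.001, -0.001,  0.   , -0.   , -0.002,  0.   ,  0.   ]), 'joint_torque': array([ 1.0000e-03, -6.2324e+01,  2.5000e-02, -3.8990e+01, -6.1000e-02,
        4.0000e-02,  0.0000e+00]), 'ee_pos': array([ 0.18 , -0.598,  0.191]), 'eef_rot': array([ 0.989,  0.146, -0.   , -0.001]), 'ft_force': array([ 0.351,  0.219, -0.85 ]), 'torque': array([0.033, 0.049, 0.013]), 'width': np.float64(0.087)}
[[499.0, 0.0, 317.8], [0.0, 499.0, 233.1], [0.0, 0.0, 1.0]] [[-0.207, 0.978, 0.013], [0.715, 0.16, -0.68], [-0.668, -0.132, -0.733]] [ 0.1   -0.371  1.527]
[[562.4, 0.0, 321.7], [0.0, 562.4, 243.5], [0.0, 0.0, 1.0]] [[0.014, -1.0, -0.007], [-0.991, -0.013, -0.134], [0.134, 0.008, -0.991]] [0.021 0.604 1.227]
rack [[([408.0, 245.0], 0.72)], [([240.0, 282.0], 0.98), ([446.0, 176.0], 0.16)]] [0.517 0.217 0.008]
disc [[([393.0, 211.0], 0.9)], [([255.0, 307.0], 0.87)]] [0.459 0.173 0.053]
square_plate [[([431.0, 252.0], 0.82)], [([214.0, 253.0], 0.61)]] [0.576 0.265 0.064]
narrow
[... 273 characters left out ...]
.62)], [([324.0, 289.0], 0.69), ([134.0, 310.0], 0.52)]] [0.503 0.025 0.   ]
petri [[([301.0, 322.0], 0.85)], [([323.0, 181.0], 0.94)]] [ 0.761  0.026 -0.008]
bottle [[([169.0, 299.0], 0.93)], [([446.0, 179.0], 0.73)]] [ 0.768 -0.262 -0.005]
jar [[([402.0, 342.0], 0.71), ([301.0, 321.0], 0.66)], [([239.0, 175.0], 0.96)]] [0.77  0.228 0.002]
screwdriver [[([502.0, 306.0], 0.89)], [([152.0, 229.0], 0.66)]] [0.638 0.426 0.001]
brush [[([135.0, 248.0], 0.9), ([303.0, 324.0], 0.61)], [([505.0, 225.0], 0.97)]] [ 0.657 -0.394  0.002]
slide_box [[([510.0, 243.0], 0.81)], [([135.0, 309.0], 0.88)]] [0.452 0.453 0.002]
eyepiece [[([160.0, 192.0], 0.87)], [([517.0, 310.0], 0.88)]] [ 0.461 -0.419 -0.005]
```

View pics/scene.png

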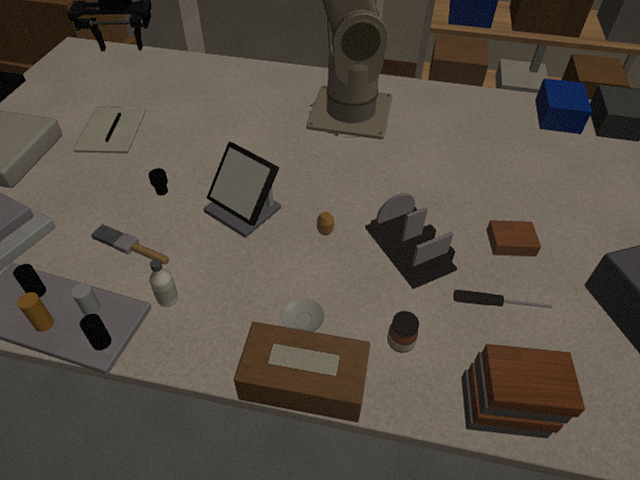

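View pics/top.png

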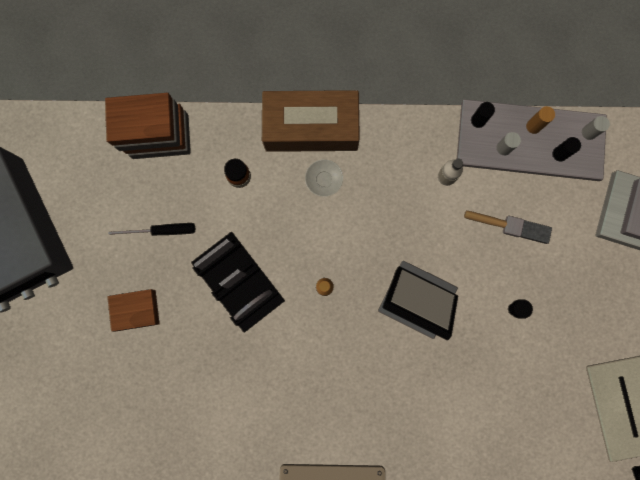

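The scene view shows the disc at about (397,208), at the rack end nearest the robot. The narrow plate is in the middle slot and the square plate at the far end. In the top view the disc is at about (252,305) and the panel at about (424,298). Next I'll refine the poses by fitting silhouettes.

```bash
cat > fit.py <<'E'
from h import *
from scipy.optimize import minimize
cs=[eyes.camera("scene"),eyes.camera("top")]
def mask(c,n):
    l=eyes.regions_of(c,n); return np.array(l[0]["region"],bool) if l else None
def hull(c,X):
    m=np.zeros((480,640),np.uint8); h=cv2.convexHull((proj(c,X)*16).astype(np.int32)); cv2.fillConvexPoly(m,h,1,shift=4); return m>0
def disc(p):
    a=np.linspace(0,2*np.pi,73); z=.05*np.cos(a); u=.05*np.sin(a); X=[]
    n=np.array([np.cos(p[2]),np.sin(p[2]),0]); t=np.array([-n[1],n[0],0])
    for s in(-.004,.004): X.append(np.array([p[0],p[1],.06])+s*n+np.outer(u,t)+np.outer(z,[0,0,1]))
    X=np.vstack(X); return X
def panel(p):
    n,x,y=panax(p[2]); o=np.array([p[0],p[1],.09])
    return np.array([o+a*x+b*y+d*n for a in(-.075,.075) for b in(-.075,.075) for d in(0,-.018)])
def pane(p):
    n,x,y=panax(p[2]); o=np.array([p[0],p[1],.09])
    return np.array([o+a*x+b*y for a in(-.075,.075) for b in(-.075,.075)])
def panax(w):
    t=np.radians(50); n=np.array([np.sin(t)*np.cos(w),np.sin(t)*np.sin(w),np.cos(t)])
    x=np.array([np.cos(t)*np.cos(w),np.cos(t)*np.sin(w),-np.sin(t)]); return n,x,np.cross(n,x)
def fit(name,model,p0,valid=None):
    ms=[mask(c,name) for c in cs]
    def cost(p,full=False):
        v=[]
        for c,m,w in zip(cs,ms,valid or [None,None]):
            if m is None: continue
            h=hull(c,model(p)); 
            v.append((h&m).sum()/(h|m).sum())
        return v if full else -sum(v)
    p0=np.array(p0); S=np.vstack([p0]+[p0+d for d in np.diag([.02,.02,.2])])
    for k in range(3):
        q=minimize(cost,p0,method="Nelder-Mead",options=dict(initial_simplex=S)); p0=q.x; S=np.vstack([p0]+[p0+d for d in np.diag([-.01,.01,-.1])])
    print(name,p0.round(4),np.degrees(p0[2]).round(1),np.round(cost(p0,True),3)); return p0,ms
E
python3 - <<'E'
from fit import *
pd,md=fit("disc",disc,[.459,.173,.66]); pp,mp=fit("panel",panel,[.487,-.19,-.4])
out=[]
for c,n,box in zip(cs,("s","t"),((190,130,470,290),(180,220,470,350))):
    im=c["image"].copy()[:,:,::-1].copy(); im=cv2.resize(im,None,fx=4,fy=4,interpolation=cv2.INTER_CUBIC)
    for X,col in((disc(pd),(0,255,0)),(panel(pp),(0,0,255)),(pane(pp),(255,255,0))):
        cv2.polylines(im,[(cv2.convexHull(proj(c,X).astype(np.float32))*4+2).astype(int)],True,col,1)
    for m in(md,mp):
        mm=cv2.resize(m[0 if n=="s" else 1].astype(np.uint8),None,fx=4,fy=4,interpolation=0)
        cv2.drawContours(im,cv2.findContours(mm,0,1)[0],-1,(255,0,255),1)
    x0,y0,x1,y1=[4*v for v in box]; w=im[y0:y1,x0:x1]; out.append(cv2.resize(w,(800,int(w.shape[0]*800/w.shape[1])))[:300] if 0 else cv2.resize(w[:, :],(560,300)))
cv2.imwrite("pics/fit.png",cv2.vconcat(out))
E
```

```text
disc [0.4651 0.1783 0.676 ] 38.7 [0.725 0.87 ]
panel [ 0.4827 -0.1897 -0.499 ] -28.6 [0.942 0.918]
```

View pics/fit.png

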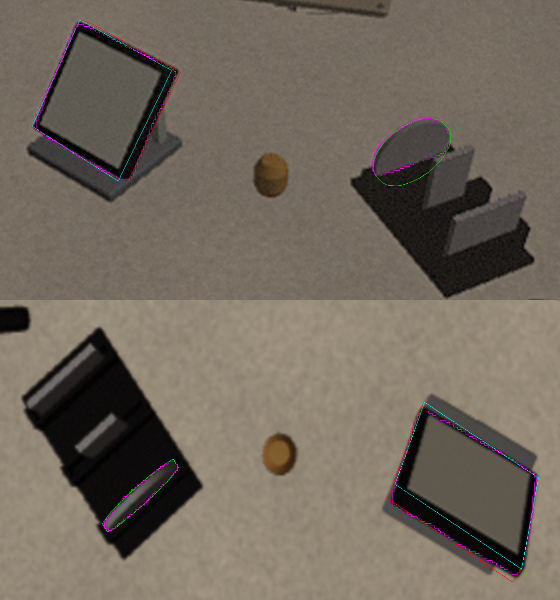

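```bash
python3 - <<'E'
import fit; from fit import *
base=disc
def clip(p,z0=.05):
    X=base(p); a=np.arcsin((z0-.06)/.05); Y=X.copy(); Y=X[X[:,2]>=z0]
    n=np.array([np.cos(p[2]),np.sin(p[2]),0]);t=np.array([-n[1],n[0],0]);u=np.sqrt(.05**2-(z0-.06)**2)
    return np.vstack([Y]+[[np.array([p[0],p[1],z0])+s*n+k*u*t] for s in(-.004,.004) for k in(-1,1)])
for z0 in(.045,.05,.055,.06): print(z0); p,_=fit.fit("disc",lambda q:clip(q,z0),[.462,.176,.66])
def plate(w,h):
    def f(p):
        n=np.array([np.cos(p[2]),np.sin(p[2]),0]);t=np.array([-n[1],n[0],0])
        return np.array([np.array([p[0],p[1],0])+a*t+b*n+[0,0,z] for a in(-w,w) for b in(-.004,.004) for z in(.05,h)])
    return f
fit.fit("square_plate",plate(.045,.1),[.572,.262,.67]); fit.fit("narrow_plate",plate(.025,.12),[.517,.217,.67])
E
```

```text
0.045Traceback (most recent call last):
  File "<stdin>", line 7, in <module>
AttributeError: 'function' object has no attribute 'fit'
```

```bash
python3 - <<'E'
from fit import *
base=disc
def clip(p,z0=.05):
    X=base(p); Y=X[X[:,2]>=z0]
    n=np.array([np.cos(p[2]),np.sin(p[2]),0]);t=np.array([-n[1],n[0],0]);u=np.sqrt(.05**2-(z0-.06)**2)
    return np.vstack([Y]+[[np.array([p[0],p[1],z0])+s*n+k*u*t] for s in(-.004,.004) for k in(-1,1)])
for z0 in(.045,.05,.055,.06): print(z0); p,_=fit("disc",lambda q:clip(q,z0),[.462,.176,.66])
def plate(w,h):
    def f(p):
        n=np.array([np.cos(p[2]),np.sin(p[2]),0]);t=np.array([-n[1],n[0],0])
        return np.array([np.array([p[0],p[1],0])+a*t+b*n+[0,0,z] for a in(-w,w) for b in(-.004,.004) for z in(.05,h)])
    return f
fit("square_plate",plate(.045,.1),[.572,.262,.67]); fit("narrow_plate",plate(.025,.12),[.517,.217,.67])
E
```

```text
0.045
disc [0.4654 0.1769 0.6959] 39.9 [0.95  0.813]
0.05
disc [0.4643 0.177  0.686 ] 39.3 [0.868 0.848]
0.055
disc [0.4639 0.1768 0.6718] 38.5 [0.776 0.877]
0.06
disc [0.4634 0.1773 0.6913] 39.6 [0.72 0.86]
square_plate [0.5739 0.2642 0.6879] 39.4 [0.885 0.886]
narrow_plate [0.5227 0.2205 0.7961] 45.6 [0.918]
```

```bash
cat >> h.py <<'E'
def down(yaw):
    "tool z down, tool y at yaw"
    y=np.array([np.cos(yaw),np.sin(yaw),0]);z=np.array([0,0,-1.]);return np.column_stack([np.cross(y,z),y,z])
def rows(p0,R0,poses):
    for p,R in poses:
        s=R0.T@(np.array(p)-p0)/.2; w=Ro.from_matrix(R0.T@R).as_rotvec()/(np.pi/2)
        print(np.round(np.r_[s,w],3).tolist())
def now():
    s=r.read_state(); return s["ee_pos"],Ro.from_quat(s["eef_rot"]).as_matrix(),s
E
python3 - <<'E'
from h import *
p,R,s=now()
az0=np.arctan2(p[1],p[0]); r0=np.hypot(p[0],p[1]); az1=np.arctan2(.177,.4643); r1=np.hypot(.177,.4643)
N=25; P=[]
for k in range(1,N+1):
    f=k/N; az=az0+f*(az1-az0); rr=r0+f*(r1-r0); yaw=az0+f*(np.radians(38.9)-az0); z=.192+min(1,f*3)*(.26-.192)
    P.append(([rr*np.cos(az),rr*np.sin(az),z],down(yaw)))
for i in range(0,N,5):
    print('call'); rows(p,R,P[i:i+5]); p,R=np.array(P[i+4][0]),P[i+4][1]
E
```

```text
call
[0.203, -0.032, -0.04, 0.0, -0.0, -0.05]
[0.403, -0.078, -0.081, 0.0, -0.0, -0.1]
[0.597, -0.136, -0.121, 0.0, -0.0, -0.15]
[0.785, -0.206, -0.162, 0.0, -0.0, -0.199]
[0.967, -0.288, -0.203, 0.0, -0.0, -0.249]
call
[0.197, -0.02, -0.041, 0.0, 0.0, -0.05]
[0.39, -0.052, -0.082, 0.0, 0.0, -0.1]
[0.579, -0.097, -0.122, 0.0, 0.0, -0.149]
[0.763, -0.154, -0.136, 0.0, 0.0, -0.199]
[0.941, -0.223, -0.136, 0.0, 0.0, -0.249]
call
[0.189, -0.008, 0.0, 0.0, 0.0, -0.05]
[0.376, -0.029, 0.0, 0.0, 0.0, -0.1]
[0.559, -0.061, 0.0, 0.0, 0.0, -0.149]
[0.738, -0.106, 0.0, 0.0, 0.0, -0.199]
[0.912, -0.161, 0.0, 0.0, 0.0, -0.249]
call
[0.181, 0.003, 0.0, 0.0, 0.0, -0.05]
[0.36, -0.007, 0.0, 0.0, 0.0, -0.1]
[0.536, -0.028, 0.0, 0.0, 0.0, -0.149]
[0.709, -0.061, 0.0, 0.0, 0.0, -0.199]
[0.878, -0.105, 0.0, 0.0, 0.0, -0.249]
call
[0.172, 0.012, 0.0, 0.0, 0.0, -0.05]
[0.343, 0.013, 0.0, 0.0, 0.0, -0.1]
[0.512, 0.002, 0.0, 0.0, 0.0, -0.149]
[0.678, -0.02, 0.0, 0.0, 0.0, -0.199]
[0.841, -0.053, 0.0, 0.0, 0.0, -0.249]
```

>>> play_rows(motion=[[0.2,-0.03,-0.06,0,0,-0.05,100],[0.4,-0.08,-0.12,0,0,-0.1,100],[0.6,-0.136,-0.18,0,0,-0.15,100],[0.785,-0.206,-0.24,0,0,-0.2,100],[0.967,-0.288,-0.3,0,0,-0.25,100]])

```text
time: 3.22
ee_pos: [0.35, -0.4866, 0.2526]
eef_rot: [0.941, 0.337, 0.0, 0.0]
ft_force: [-0.1, -1.0, 0.4]
width: 0.0872
```

>>> play_rows(motion=[[0.197,-0.02,-0.02,0,0,-0.05,100],[0.39,-0.052,-0.04,0,0,-0.1,100],[0.579,-0.097,-0.04,0,0,-0.15,100],[0.763,-0.154,-0.04,0,0,-0.2,100],[0.941,-0.223,-0.04,0,0,-0.25,100]])

```text
time: 3.85
ee_pos: [0.4673, -0.332, 0.2601]
eef_rot: [0.857, 0.515, -0.0, -0.0]
ft_force: [0.4, -0.0, -0.0]
width: 0.0869
```

>>> play_rows(motion=[[0.189,-0.008,0,0,0,-0.05,100],[0.376,-0.03,0,0,0,-0.1,100],[0.56,-0.06,0,0,0,-0.15,100],[0.738,-0.106,0,0,0,-0.2,100],[0.912,-0.16,0,0,0,-0.25,100]])

```text
time: 4.47
ee_pos: [0.5248, -0.1555, 0.2602]
eef_rot: [0.74, 0.673, -0.0, 0.0]
ft_force: [0.3, -0.5, 1.0]
width: 0.0873
```

>>> play_rows(motion=[[0.18,0,0,0,0,-0.05,80],[0.36,-0.007,0,0,0,-0.1,60],[0.536,-0.028,0,0,0,-0.15,50],[0.709,-0.06,0,0,0,-0.2,50],[0.878,-0.105,0,0,0,-0.25,50]])

```text
time: 5.1
ee_pos: [0.5207, 0.0212, 0.2602]
eef_rot: [0.594, 0.804, -0.0, 0.0]
ft_force: [0.6, 0.6, -0.3]
width: 0.0469
```

>>> play_rows(motion=[[0.172,0.012,0,0,0,-0.05,50],[0.343,0.013,0,0,0,-0.1,50],[0.512,0,0,0,0,-0.15,50],[0.678,-0.02,0,0,0,-0.2,50],[0.841,-0.053,0,0,0,-0.25,50]])

```text
time: 5.72
ee_pos: [0.4613, 0.1788, 0.2602]
eef_rot: [0.426, 0.905, -0.0, 0.0]
ft_force: [0.6, -0.1, -0.5]
width: 0.0431
```

```bash
python3 - <<'E'
from h import *
p,R,s=now();print(s["time"],p.round(4),R.round(3).tolist(),s["joint_positions"].round(2),s["width"])
c=eyes.camera("wrist");save("wrist",c["image"]);print(np.round(c["mtx"],1).tolist(),np.array(c["R"]).round(3).tolist(),np.round(c["t"],3))
t=[([.4643,.177,.20],down(np.radians(38.9))),([.4643,.177,.076],down(np.radians(38.9)))];rows(p,R,t)
E
```

```text
5.725 [0.4613 0.1788 0.2602] [[-0.637, 0.771, 0.0], [0.771, 0.637, -0.0], [-0.0, 0.0, -1.0]] [ 0.37  0.07 -0.86  1.65  0.06  1.44  0.19] 0.04310163445649896
[[371.6, 0.0, 314.7], [0.0, 371.6, 238.1], [0.0, 0.0, 1.0]] [[0.77, 0.638, -0.001], [0.609, -0.734, 0.301], [0.191, -0.232, -0.954]] [-0.469 -0.207  0.409]
[-0.016, 0.006, 0.301, 0.0, 0.0, 0.008]
[-0.016, 0.006, 0.921, 0.0, 0.0, 0.008]
```

View pics/wrist.png

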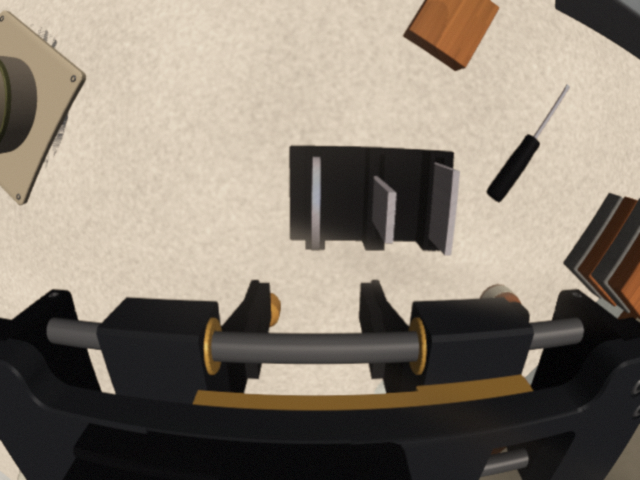

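The wrist view shows the disc edge-on at about (316,203), the narrow plate at (385,208) and the square plate at (445,208). I'll check the disc pose with the fisheye model.

```bash
cat >> h.py <<'E'
def fish(c,X):
    p=(np.array(c["R"])@np.atleast_2d(X).T).T+np.array(c["t"]).ravel(); m=np.array(c["mtx"])
    rho=np.hypot(p[:,0],p[:,1]); th=np.arctan2(rho,p[:,2]); return np.column_stack([m[0,2]+m[0,0]*th*p[:,0]/rho,m[1,2]+m[1,1]*th*p[:,1]/rho])
E
python3 - <<'E'
import fit as F; from fit import *
from scipy.optimize import minimize
c=eyes.camera("wrist"); F.proj=lambda c,X:fish(c,X)
print([round(x["p"],2) for x in eyes.regions_of(c,"disc")]); m=mask(c,"disc")
ys,xs=np.nonzero(m);print(xs.min(),xs.max(),ys.min(),ys.max(),m.sum())
for p in([.4643,.177,np.radians(38.9)],):
    h=hull(c,disc(p));y,x=np.nonzero(h);print(x.min(),x.max(),y.min(),y.max(),(h&m).sum()/(h|m).sum())
f=lambda p:-(hull(c,disc(p))&m).sum()/(hull(c,disc(p))|m).sum()
p0=np.array(p)
for k in range(3):
    q=minimize(f,p0,method="Nelder-Mead",options=dict(initial_simplex=np.vstack([p0]+[p0+d for d in np.diag([.01,.01,.1])*(-1)**k])));p0=q.x
print(p0.round(4),np.degrees(p0[2]),q.fun)
E
```

```text
[0.7, 0.36]
311 321 158 249 839
311 320 158 251 0.9151785714285714
[0.4628 0.1784 0.6771] 38.79353128695879 -0.9352272727272727
```

>>> play_rows(motion=[[-0.012,0.004,0.2,0,0,0.006,50],[-0.012,0.004,0.45,0,0,0.006,50],[-0.012,0.004,0.65,0,0,0.006,50],[-0.012,0.004,0.82,0,0,0.006,50],[-0.012,0.004,0.92,0,0,0.006,50]], squeeze=30)

```text
time: 6.65
ee_pos: [0.4641, 0.1743, 0.0742]
eef_rot: [0.433, 0.901, -0.001, -0.001]
ft_force: [0.3, -0.2, 0.5]
width: 0.0436
```

>>> play_rows(motion=[[0,0,0,0,0,0,50],[0,0,0,0,0,0,20],[0,0,0,0,0,0,10],[0,0,0,0,0,0,0],[0,0,0,0,0,0,0]])

```text
time: 7.28
ee_pos: [0.4647, 0.1755, 0.0765]
eef_rot: [0.433, 0.902, 0.0, 0.0]
ft_force: [-0.1, 0.4, -0.5]
width: 0.0118
```

```bash
python3 - <<'E'
from h import *
p,R,s=now();print(s["time"],p.round(4),R.round(3).tolist(),s["joint_positions"].round(2),s["width"],s["ft_force"],s["torque"])
E
```

```text
7.275 [0.4647 0.1755 0.0765] [[-0.626, 0.78, 0.001], [0.78, 0.626, -0.0], [-0.0, 0.0, -1.0]] [ 0.31  0.25 -0.84  1.9   0.21  1.08  0.06] 0.011789396443140641 [-0.0811307   0.41577566 -0.4752934 ] [ 0.05400549 -0.16364104 -0.03885021]
```

Still closing, so I'll hold, then lift in a straight line.

>>> play_rows(motion=[[0,0,0,0,0,0,0],[0,0,0,0,0,0,0],[0,0,0,0,0,0,0]], squeeze=35)

```text
time: 7.65
ee_pos: [0.4647, 0.1756, 0.0763]
eef_rot: [0.433, 0.902, 0.0, 0.0]
ft_force: [-0.4, 0.0, 1.6]
width: 0.0066
```

>>> play_rows(motion=[[0,0,-0.05,0,0,0,0],[0,0,-0.15,0,0,0,0],[0,0,-0.25,0,0,0,0],[0,0,-0.35,0,0,0,0],[0,0,-0.45,0,0,0,0]])

```text
time: 8.28
ee_pos: [0.4642, 0.1755, 0.1671]
eef_rot: [0.433, 0.902, -0.0, -0.0]
ft_force: [0.3, 0.2, -2.4]
width: 0.007
```

>>> play_rows(motion=[[0,0,-0.15,0,0,0,0],[0,0,-0.3,0,0,0,0],[0,0,-0.45,0,0,0,0],[0,0,-0.5,0,0,0,0],[0,0,-0.5,0,0,0,0]])

```text
time: 8.9
ee_pos: [0.4645, 0.1756, 0.266]
eef_rot: [0.433, 0.902, -0.0, 0.0]
ft_force: [-0.2, -0.2, -2.9]
width: 0.0067
```

```bash
python3 - <<'E'
from h import *
from fit import panax
p,R,s=now();print(s["time"],p.round(4),s["joint_positions"].round(2),s["width"],s["ft_force"])
c=eyes.camera("scene");w=eyes.camera("wrist")
im=cv2.resize(c["image"][60:300,180:500],(640,480));save("lift",cv2.hconcat([cv2.resize(im,(400,300)),cv2.resize(w["image"],(400,300))]))
for q in(c,w):
  print([(np.round(x["xy"]),round(x["p"],2)) for x in eyes.landmark_of(q,"disc")[:1]])
cen=p+np.array([0,0,-.0165]);from h import proj,fish
print(proj(c,cen),fish(w,cen))
# final: panel centre
n,x,y=panax(np.radians(-28.6)); Rf=np.column_stack([np.cross(n,x),n,x]); print(Rf.round(3),np.linalg.det(Rf))
E
```

```text
9.0 [0.464  0.1753 0.265 ] [ 0.38  0.08 -0.87  1.64  0.06  1.46  0.18] 0.00630202306754041 [ 0.7945815  -0.06829283 -2.24157336]
[(array([404., 144.]), 0.72)]
[(array([315., 258.]), 0.64)]
[[406.02311499 144.17088115]] [[314.1686406  264.75141202]]
[[ 0.479  0.673  0.564]
 [ 0.878 -0.367 -0.308]
 [ 0.     0.643 -0.766]] 1.0
```

View pics/lift.png

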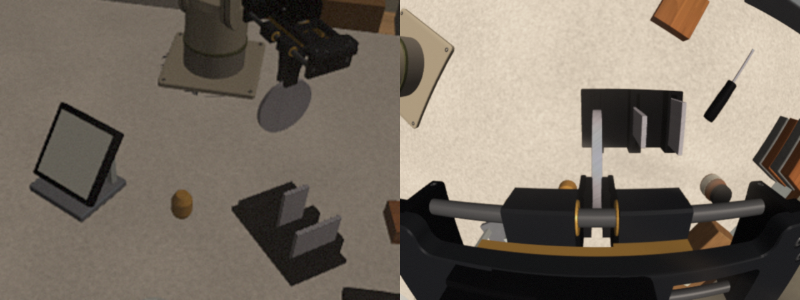

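Disc is clear of the rack: the scene view shows it hanging at about (404,144), with the other two plates still standing. Next I plan the swing and the approach.

```bash
cat > plan.py <<'E'
from h import *
from fit import panax
n,x,y=panax(np.radians(-28.6)); Rf=np.column_stack([np.cross(n,x),n,x]); O=np.array([.4827,-.1897,.09])
def tcp(off,up=-.010): return O+off*n+up*x-.0165*x
E
python3 - <<'E'
from plan import *
from scipy.spatial.transform import Slerp
p,R,s=now(); pre=tcp(.19); print(pre,tcp(.085))
A=(p,R);B=(np.array([.575,-.16,.28]),down(np.radians(-28.6)));C=(pre,Rf)
P=[]
def seg(A,B,N):
    sl=Slerp([0,1],Ro.from_matrix([A[1],B[1]]))
    for k in range(1,N+1):P.append((A[0]+(B[0]-A[0])*k/N,sl(k/N).as_matrix()))
seg(A,B,15);seg(B,C,10)
for i in range(0,25,5):
    print('call'); rows(p,R,P[i:i+5]); p,R=P[i+4]
E
```

```text
[ 0.59553361 -0.25121888  0.23242982] [ 0.52491334 -0.21271546  0.16493712]
call
[-0.11, -0.041, -0.005, -0.0, 0.0, 0.05]
[-0.221, -0.082, -0.01, -0.0, 0.0, 0.1]
[-0.331, -0.124, -0.014, -0.0, 0.0, 0.15]
[-0.441, -0.165, -0.019, -0.0, 0.0, 0.2]
[-0.552, -0.206, -0.024, -0.0, 0.0, 0.249]
call
[-0.118, 0.004, -0.005, -0.0, 0.0, 0.05]
[-0.235, 0.008, -0.01, -0.0, 0.0, 0.1]
[-0.353, 0.012, -0.014, -0.0, 0.0, 0.15]
[-0.471, 0.016, -0.019, -0.0, 0.0, 0.2]
[-0.588, 0.02, -0.024, -0.0, 0.0, 0.249]
call
[-0.107, 0.049, -0.005, -0.0, 0.0, 0.05]
[-0.214, 0.097, -0.01, -0.0, 0.0, 0.1]
[-0.322, 0.146, -0.014, -0.0, 0.0, 0.15]
[-0.429, 0.195, -0.019, -0.0, 0.0, 0.2]
[-0.536, 0.243, -0.024, -0.0, 0.0, 0.249]
call
[-0.035, 0.031, 0.024, -0.044, 0.0, -0.0]
[-0.07, 0.062, 0.048, -0.089, 0.0, -0.0]
[-0.105, 0.093, 0.071, -0.133, 0.0, -0.0]
[-0.141, 0.123, 0.095, -0.178, 0.0, -0.0]
[-0.176, 0.154, 0.119, -0.222, 0.0, -0.0]
call
[-0.035, 0.021, 0.033, -0.044, 0.0, -0.0]
[-0.07, 0.042, 0.066, -0.089, 0.0, 0.0]
[-0.105, 0.063, 0.099, -0.133, -0.0, -0.0]
[-0.141, 0.083, 0.132, -0.178, -0.0, -0.0]
[-0.176, 0.104, 0.165, -0.222, 0.0, -0.0]
```

>>> play_rows(motion=[[-0.11,-0.04,-0.005,0,0,0.05,0],[-0.22,-0.08,-0.01,0,0,0.1,0],[-0.33,-0.124,-0.014,0,0,0.15,0],[-0.44,-0.165,-0.02,0,0,0.2,0],[-0.55,-0.206,-0.024,0,0,0.25,0]])

```text
time: 9.93
ee_pos: [0.5018, 0.0621, 0.271]
eef_rot: [0.603, 0.798, -0.0, 0.0]
ft_force: [0.2, -0.2, -2.2]
width: 0.0069
```

>>> play_rows(motion=[[-0.118,0.004,-0.005,0,0,0.05,0],[-0.235,0.008,-0.01,0,0,0.1,0],[-0.353,0.012,-0.014,0,0,0.15,0],[-0.47,0.016,-0.02,0,0,0.2,0],[-0.588,0.02,-0.024,0,0,0.25,0]])

```text
time: 10.55
ee_pos: [0.5383, -0.0495, 0.2757]
eef_rot: [0.746, 0.665, -0.0, 0.0]
ft_force: [0.7, -0.2, -1.1]
width: 0.0068
```

>>> play_rows(motion=[[-0.107,0.049,-0.005,0,0,0.05,0],[-0.214,0.097,-0.01,0,0,0.1,0],[-0.322,0.146,-0.014,0,0,0.15,0],[-0.43,0.195,-0.02,0,0,0.2,0],[-0.536,0.243,-0.024,0,0,0.25,0]])

```text
time: 11.18
ee_pos: [0.5748, -0.1615, 0.2803]
eef_rot: [0.862, 0.507, -0.0, -0.0]
ft_force: [0.3, 0.7, -1.8]
width: 0.0069
```

>>> play_rows(motion=[[-0.035,0.031,0.024,-0.044,0,0,0],[-0.07,0.062,0.048,-0.089,0,0,0],[-0.105,0.093,0.071,-0.133,0,0,0],[-0.14,0.123,0.095,-0.178,0,0,0],[-0.176,0.154,0.119,-0.222,0,0,0]])

```text
time: 11.8
ee_pos: [0.5845, -0.2065, 0.2566]
eef_rot: [0.848, 0.5, 0.089, 0.15]
ft_force: [0.7, -0.4, -1.8]
width: 0.0068
```

```bash
python3 - <<'E'
from plan import *
p,R,s=now();print(s["time"],p.round(4),R.round(3).tolist(),s["joint_positions"].round(2),s["width"],s["ft_force"])
rows(p,R,[(tcp(.19),Rf)])
E
```

```text
11.9 [ 0.5831 -0.2066  0.2558] [[0.484, 0.823, 0.298], [0.875, -0.455, -0.166], [-0.001, 0.341, -0.94]] [ 0.71  0.04 -0.51  1.72  0.14  1.06 -0.36] 0.0069259923804637444 [-0.5328984   0.94461438 -1.83640715]
[-0.165, 0.113, 0.165, -0.223, 0.002, -0.003]
```

>>> play_rows(motion=[[-0.035,0.021,0.033,-0.044,0,0,0],[-0.07,0.042,0.066,-0.089,0,0,0],[-0.105,0.063,0.1,-0.133,0,0,0],[-0.14,0.085,0.132,-0.178,0,0,0],[-0.17,0.108,0.165,-0.222,0,0,0]])

```text
time: 12.52
ee_pos: [0.5962, -0.2509, 0.2332]
eef_rot: [0.809, 0.478, 0.174, 0.294]
ft_force: [0.9, 0.1, -2.2]
width: 0.0071
```

```bash
python3 - <<'E'
from plan import *
p,R,s=now();print(s["time"],p.round(4),s["joint_positions"].round(2),s["width"],s["ft_force"])
rows(p,R,[(tcp(.19),Rf),(tcp(.13),Rf),(tcp(.085),Rf)])
c=eyes.camera("scene");t=eyes.camera("top")
save("pre",cv2.hconcat([cv2.resize(c["image"][60:300,140:460],(400,300)),cv2.resize(t["image"][150:390,300:620],(400,300))]))
E
```

```text
12.625 [ 0.5945 -0.2508  0.2311] [ 0.76 -0.11 -0.5   2.04  0.22  0.53 -0.41] 0.006796442377863611 [ 0.01615527  0.35229618 -2.42005506]
[0.001, 0.008, -0.002, -0.003, 0.002, -0.002]
[-0.0, -0.292, -0.0, -0.003, 0.002, -0.002]
[-0.001, -0.517, 0.001, -0.003, 0.002, -0.002]
```

View pics/pre.png

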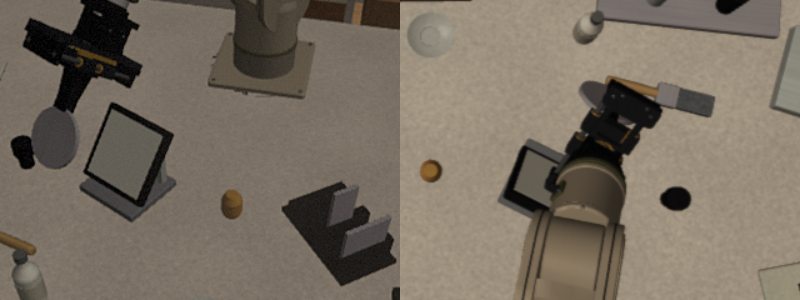

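The scene view shows the disc parallel to the panel at crop (55,137), well off it. The arm is above the lamp and nothing has been disturbed. Approaching along the normal.

>>> play_rows(motion=[[0,-0.05,0,0,0,0,0],[0,-0.12,0,0,0,0,0],[0,-0.19,0,0,0,0,0],[0,-0.26,0,0,0,0,0],[0,-0.3,0,0,0,0,0]])

```text
time: 13.35
ee_pos: [0.5547, -0.2279, 0.1938]
eef_rot: [0.809, 0.479, 0.174, 0.294]
ft_force: [1.2, -0.5, -1.9]
width: 0.0071
```

```bash
python3 - <<'E'
from plan import *
p,R,s=now();print(s["time"],p.round(4),s["joint_positions"].round(2),s["width"],s["ft_force"])
rows(p,R,[(tcp(.085),Rf)])
c=eyes.camera("scene");cen=p+R[:,2]*.0165
print([(x["xy"],round(x["p"],2)) for x in eyes.landmark_of(c,"disc")[:1]],proj(c,cen))
save("mid",cv2.resize(c["image"][70:270,150:350],(600,600)))
E
```

```text
13.45 [ 0.5549 -0.228   0.1939] [ 0.75 -0.19 -0.51  2.19  0.21  0.45 -0.44] 0.006843665022690998 [ 0.03303299 -0.08999645 -1.48438894]
[-0.005, -0.222, 0.003, -0.001, 0.001, -0.001]
[([202.7, 173.4], 0.83)] [[202.5684926  171.91970267]]
```

View pics/mid.png

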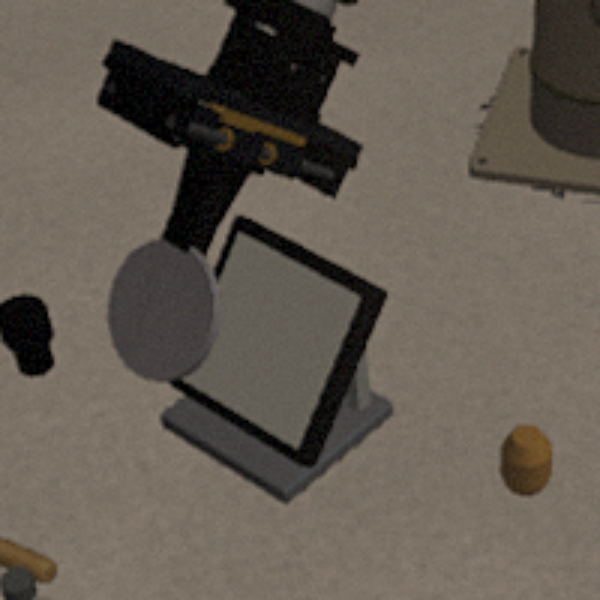

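The crop shows the disc at (163,310), and the gripper body's near end at (345,170) clears the frame's upper edge at (240,220). I'll make the last approach step, to about 90 mm off.

>>> play_rows(motion=[[0,-0.04,0,0,0,0,0],[0,-0.09,0,0,0,0,0],[0,-0.14,0,0,0,0,0],[0,-0.18,0,0,0,0,0],[0,-0.2,0,0,0,0,0]])

```text
time: 14.18
ee_pos: [0.5283, -0.2133, 0.1685]
eef_rot: [0.809, 0.479, 0.174, 0.294]
ft_force: [-0.3, -1.7, -1.7]
width: 0.0071
```

>>> play_rows(motion=[[0,0,0,0,0,0,0],[0,0,0,0,0,0,0],[0,0,0,0,0,0,0],[0,0,0,0,0,0,0]])

```text
time: 14.68
ee_pos: [0.5289, -0.2135, 0.169]
eef_rot: [0.809, 0.479, 0.174, 0.294]
ft_force: [0.5, -0.4, -1.3]
width: 0.007
```

```bash
python3 - <<'E'
from plan import *
from fit import *
p,R,s=now();print(s["time"],p.round(4),s["joint_positions"].round(2),np.abs(s["joint_vel"]).max(),s["width"],s["ft_force"])
cen=p+R[:,2]*.0165; print("panel xyz",[(cen-O)@v for v in(x,y,n)],"ang",np.arccos(abs(R[:,1]@n)))
# independent: fit seen disc (5 dof, scene+top if visible) via mask
c=cs[0]; ms=[mask(k,"disc") for k in cs]; im=c["image"][:,:,::-1].copy()
a=np.linspace(0,2*np.pi,73); X=np.vstack([cen+.05*np.outer(np.cos(a),R[:,0])+.05*np.outer(np.sin(a),R[:,2])+d*R[:,1] for d in(-.004,.004)])
h=hull(c,X)
if ms[0] is not None: print("IoU",(h&ms[0]).sum()/(h|ms[0]).sum(),np.argwhere(h).mean(0),np.argwhere(ms[0]).mean(0))
for n_ in "square_plate narrow_plate objective petri bottle jar screwdriver brush slide_box eyepiece".split():
    print(n_,[[np.round(q["xy"]).tolist() for q in eyes.landmark_of(k,n_)[:1]] for k in cs])
cv2.drawContours(im,cv2.findContours(h.astype(np.uint8),0,1)[0],-1,(0,255,0),1)
cv2.imwrite("pics/fin.png",cv2.resize(im[70:270,150:350],(600,600)))
E
```

```text
14.775 [ 0.5288 -0.2135  0.1689] [ 0.75 -0.23 -0.52  2.28  0.2   0.4  -0.47] 0.001506072063412272 0.006673168819609382 [ 0.03536487 -0.24617537 -1.45961589]
panel xyz [np.float64(-0.01060445328614469), np.float64(0.0011522417711759994), np.float64(0.0904798076973984)] ang 0.0022101508762673795
IoU 0.8686131386861314 [174.14071038 215.32103825] [175.84245562 216.34985207]
square_plate [[[433.0, 251.0]], [[212.0, 254.0]]]
narrow_plate [[[410.0, 231.0]], [[238.0, 174.0]]]
objective [[[324.0, 232.0]], [[321.0, 289.0]]]
petri [[[302.0, 322.0]], [[414.0, 298.0]]]
bottle [[[169.0, 296.0]], [[445.0, 178.0]]]
jar [[[241.0, 214.0]], [[238.0, 177.0]]]
screwdriver [[[502.0, 306.0]], [[152.0, 229.0]]]
brush [[[133.0, 248.0]], [[326.0, 177.0]]]
slide_box [[[510.0, 244.0]], []]
eyepiece [[[162.0, 190.0]], [[514.0, 310.0]]]
```

View pics/fin.png

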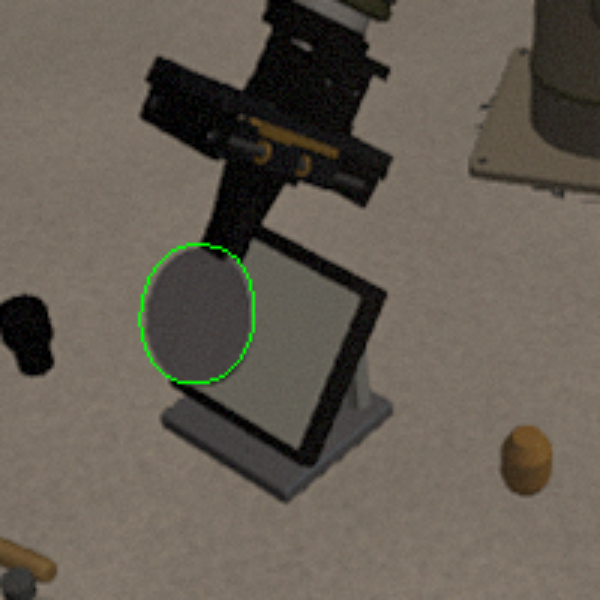

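The predicted outline matches the disc at crop (197,313), and it is clear of the panel. Everything is still, so I'm handing in.

```bash
python3 -c "
from bench import job; print(job.close_job())"
```

```text
the job is handed in; nothing more can be done
None
```

I drew the disc out of the end slot nearest the robot, swung it over to the lamp and handed the job in at about 15 s. It was being held still in the gripper (35 N squeeze) in front of the panel; no verdict was reported.

**Position:** worked out from the arm pose and my fit of the panel, the disc's centre is about 90 mm off the panel face. It sits 11 mm up the slope and 1 mm to the side of the middle. I chose 90 mm rather than 75 mm so the wide gripper body would clear the panel frame; it is within the 40–120 mm limit.

**Angle:** the faces are parallel to the panel within about 0.002 rad by the arm's own pose. The real error depends on my camera estimate of the panel's yaw, which I would trust to a few degrees.

**Checks on the disc:** the predicted disc outline matched the last scene image (overlap 0.87, about 2 pixels off). The force reading showed about the disc's own weight and no sign of contact.

**Other things on the bench:**
- In the final scene image everything except the jar was detected within about 4 pixels of its starting position.
- The jar was misdetected there, onto the lamp, but the top view put it 2 pixels from where it started.
- Some final top-view detections (narrow plate, petri dish, brush) were plainly wrong matches, and the slide box was not found in that view. I relied on the scene view for those four.

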